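Set the blank stirrer selector by clicks and start it

TASK

Set the magnetic stirrer to its fourth speed step and start it: the round selector knob is blank, so first turn it gently anticlockwise (seen from above) as far as it goes, to its sprung end stop, without forcing it; then turn it clockwise exactly four clicks and let go. Then push the start button all the way in and let go; the button must not be pushed before the speed is set, and the beaker on the plate, the flask and the timer stay where they are.

Things in the scene. Friction and masses are not known exactly. Their poses are not given: they have to be found in the camera images.
- stirrer: White magnetic stirrer, 270 x 180 mm, deck 60 mm high, fixed to the bench. Origin: centre of its underside; x points from its control end (nearest the robot) to its round white plate, y to its left, z up. The plate (132 mm across, top 70 mm above the bench) is centred at x = +58 mm. On the control end's deck stand a black knob (left) and a push button (right).
- knob_grip (a point): Point on the upright axis of the blank round black selector knob (44 mm across, plain metal disc on top, its top 36 mm above the deck), 25 mm above the deck; the point does not turn with the knob. A 2 mm high collar, 51 mm across, rings its foot. The knob turns 150 degrees in all between its end positions, has seven evenly spaced resting positions, and starts at the second click from the anticlockwise end or farther on.
- knob_top (a point): Centre of the knob's top face (does not turn). Feel: a spring plunger rides over a tooth at each click (20 to 30 degrees apart). Resistance jumps to 0.2 to 0.3 N m on leaving a position, falls to zero half-way, then the knob pulls on just as hard into the next. Let go between two, it drops into the nearer.
- knob_foot (a point): Knob axis at the deck. End stops: about 3 degrees beyond the first and last positions a spring is met; resistance jumps to about 0.5 N m and stays above 0.45. More than 10 degrees beyond the position the stop is overstrained, which is a failure. Let go, the knob springs back to the end position.
- contact_wiper (a joint): Tiny wiper hidden in the stirrer, driven by the knob: 0.00002 m per radian clockwise from the end stop position, 0 there. All of its travel is 0.05 mm, so that measured readings of it (noise about 1 mm) tell nothing: the clicks must be felt.
- start_button_top (a point): Centre of the top face of the round dark grey start button (22 mm across) in its slightly wider black housing, 90 mm to the right of the knob on the same deck; the button moves straight down.
- start_button (a joint): Travel of the start button: 0 out, 0.005 m fully in; it springs back, and takes about 5 N to push fully in.
- beaker_mid (a point): Glass beaker (61 x 65 mm, 81 mm high) loose on the stirrer's plate; this point is on its axis, 40 mm above its foot. To be left alone.
- flask_mid (a point): Glass conical flask (66 mm across, 100 mm high) standing loose on the bench to the left; point on its axis 50 mm above its foot. To be left alone.
- timer_mid (a point): Flat white timer (56 x 62 x 16 mm) lying loose on the bench to the right of the stirrer; this point is its centre. To be left alone.

How it is judged (in metres and radians):
On the way, in this order (a step that is already met when the one before it is completed fails the run):
1. the knob has been turned back to its end stop position (value of joint contact_wiper below 2e-06 m), for 0.2 s.
2. the knob stands on the fourth click (value of joint contact_wiper between 3.25066e-05 and 3.73066e-05 m), for 0.3 s.
3. the start button is pushed in with the knob on the fourth click (all of step 2 and value of joint start_button above 0.004 m), for 0.05 s.
At the end, for the whole second after the job is handed in: The knob rests on the fourth click from its end stop (within 0.10 rad), the start button has been pushed and is out again (less than 1 mm in), and beaker, flask and timer are where they were (value of joint contact_wiper between 3.29066e-05 and 3.69066e-05 m and value of joint start_button below 0.001 m); the robot touches nothing.
It fails at once if an end stop is overstrained (knob more than 10 degrees beyond its first or last position) (value of joint contact_wiper below -3.5e-06 m or value of joint contact_wiper above 5.58599e-05 m).
It fails at once if the start button is pushed in while the knob is not on the fourth click (value of joint start_button above 0.003 m and not (value of joint contact_wiper between 3.09066e-05 and 3.89066e-05 m)).
It fails at once if the beaker, the flask or the timer is shifted by more than 15 mm (distance of any of beaker_mid, flask_mid, timer_mid from where it was at the start of the episode above 0.015 m).
It also fails if it takes over 72 s, if anything falls off the work surface, if the arm or the gripper's body presses on something with over 40 N, if the wrist force passes 120 N, or if a joint passes its speed limit or range.

ROBOT

A 7-joint arm with a two-finger parallel gripper is mounted at the origin on a cart in front of the work surface, level with it; the furniture and walls round the work are solid. World frame = base frame: x ahead of the robot, y to its left, z up, the work surface at z = 0. Lengths are in mm, angles in rad, forces in N, time in s.
With the tool pointing down it reaches from about 400 to 875 mm from the base axis. Payload 4.4 kg.
Tool frame: the origin (TCP) lies midway between the tips of the shut fingers; the grasp point (between the pads) lies 19 mm behind it; z points along the fingers, y is the line along which they close (so a half turn about z gives the same grasp; the last joint's range is limited). The gripper opens to 85 mm and grips with 20 to 120 N. Pads are 22 mm wide; open, the fingers measure 114 mm over their backs; the gripper's body (76 mm by 85 mm) begins 54 mm behind the grasp point. The pads swing forward as they close: fully open they stand 13 mm farther back than shut.
Start: joints at [-1.211, 0.628, 0.038, 1.517, -0.027, 0.996, -0.02], TCP at [268.461, 591.985, 231.313] pointing down, gripper open.
Joint ranges: [-3.06, 3.06], [-0.37, 2.12], [-1.25, 1.32], [0.18, 2.47], [-1.1, 4.24], [0.23, 1.98], [-2.94, 2.94]. Speed limits (rad/s): [2.57, 2.57, 3.14, 3.14, 3.14, 3.14, 3.14].

INTERFACE

Orientations are given as [roll, pitch, yaw] about the fixed x, y, z axes, in that order (R = Rz(yaw) Ry(pitch) Rx(roll)).
In Python, from cell import ctrl gives the robot as it stands.
- The arm moves only by the shell command python3 -m handwheel 'ROWS'. ROWS is JSON, a list of rows, each a list of 3 entries, a list of its own where there are three numbers: the turn, a rotation vector about the tool's x, y, z in degrees, then the shift along the tool's x, y, z in m, then the closure, from 0 (fully open) to 1 (shut). A call has 1 to 5 rows; each row shifts and turns the commanded pose from where the row before left it, along the tool's axes as they then stand; what a row does not reach is not made up. A row lasts 1/12 s, in which the tool goes at most 41.7 mm and 7.16 degrees, less where a joint would pass 70% of its speed; a pose out of reach is approached as far as the arm can. A call is refused whole if a number of a shift passes 0.0417 or a number of a turn 7.16, either way. A call with a gripper value outside its range is refused whole. The fingers move at their own pace and stop on an object; the grip force is fixed at half the most. Time passes only in rows, so rows that do not move let the fingers close. It gives the time, the measured TCP pose, the force, the opening and the grip force at its end, in the units of the state.
- ctrl.read_state(): the state, without advancing time (a new reading comes with each control period).
- ctrl.get_image(name): name is "scene" or "top" or "wrist"; returns a dict with "pixels" (400x640x3 uint8, red, green, blue), "fx", "fy", "cx", "cy" (pixels), "pose" (4x4, takes a point from camera to world coordinates); the wrist camera has in their place "T_tool_cam" (4x4, takes a point from camera to tool coordinates, whose origin is the TCP and whose axes are the flange's). Camera axes: x right, y up, looking along -z (the intrinsics and any distortion apply to the point x, -y, -z); pixel columns grow to the right and rows downward; lengths in mm; the calibration is good to about 2 mm. A picture is of the moment at which its call begins: read the wrist's pose just before it. There is no depth.
- ctrl.finish_job(): hands the job in; it is judged then, once.
The state is a dict: "clock": time; "qpos": joint angles; "qd": joint speeds; "tau": joint torques, N m; "eef_pos": TCP position; "tool_rot": TCP orientation; "force": force on the tool from outside, world axes, zero at the start; "torque": the same for the moment, N m; "width": finger opening in mm; "gripper_force": force on a finger pad.
Only numpy, scipy, OpenCV 4.12 (cv2) and the standard library are available. Lean on these libraries where they do the work, as an engineer would, in place of code of your own. Each camera call takes 0.05 s, during which the arm holds its last target. There are 200 camera calls.

## Working session

There is one attempt and no reset: what is moved stays moved. The work goes in short steps, Python scripts to look and compute and a shell command to move; the robot and the scene stay as the last step left them, time stands still between calls to the robot, and variables do not carry over. Pictures are saved under pics/ and viewed, at most 10 in all, crops included, and the job is handed in when it is done.

```bash
ls; mkdir -p pics; python3 - <<'E'
from cell import ctrl
import cv2
s=ctrl.read_state(); print(s)
for n in ("scene","top"):
    im=ctrl.get_image(n); print(n,im["fx"],im["cx"],im["cy"],im["pose"],[k for k in im])
    cv2.imwrite(f"pics/{n}0.png",im["pixels"][:,:,::-1])
E
```

```text
pics
{'clock': 0.0, 'qpos': array([-1.21080563,  0.6293785 ,  0.03843888,  1.51843056, -0.02699853,
        0.99630295, -0.01996812]), 'qd': array([ 0.00111246, -0.00063841, -0.00028773,  0.00016782, -0.00138772,
        0.00127895,  0.00093321]), 'tau': array([-3.11073682e-04, -5.63409770e+01,  1.22566290e+00, -1.93453288e+01,
        1.09278582e-02,  1.05569747e-02,  1.70666532e-06]), 'eef_pos': array([268.17601749, 591.36887589, 230.34807205]), 'tool_rot': array([-3.13959150e+00,  2.89057655e-05,  2.71583573e+00]), 'force': array([-0.70550168,  0.84109771, -0.24764331]), 'torque': array([0.01527474, 0.01253974, 0.01137291]), 'gripper_force': 0.0, 'width': 85.3047853002925}
scene 371.7613945141505 314.6807592143142 200.55315630285835 [[ 7.84453072e-01  4.44537920e-01 -4.32457415e-01  1.56331773e+02]
 [-6.20166323e-01  5.56405670e-01 -5.52997706e-01 -8.47333916e+02]
 [-5.20669216e-03  7.01996274e-01  7.12161584e-01  7.77096897e+02]
 [ 0.00000000e+00  0.00000000e+00  0.00000000e+00  1.00000000e+00]] ['pixels', 'fx', 'fy', 'cx', 'cy', 'pose']
top 400.65926346300853 317.4523609251686 206.6392164929614 [[ 1.84292232e-02  9.96190309e-01 -8.52363336e-02  4.82285479e+02]
 [-9.99660974e-01  1.99273043e-02  1.67582544e-02 -2.92648197e+02]
 [ 1.83929410e-02  8.48985947e-02  9.96219819e-01  1.20115466e+03]
 [ 0.00000000e+00  0.00000000e+00  0.00000000e+00  1.00000000e+00]] ['pixels', 'fx', 'fy', 'cx', 'cy', 'pose']
```

View pics/top0.png

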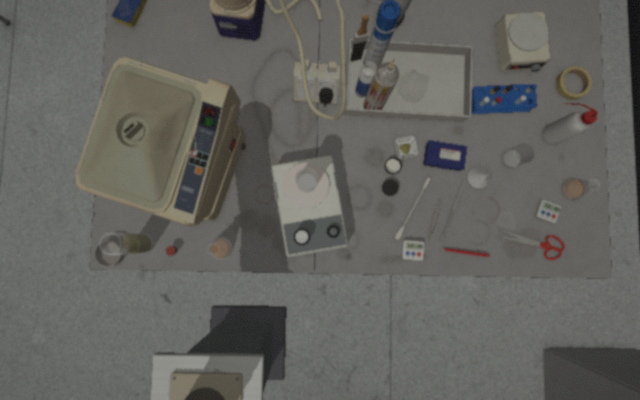

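View pics/scene0.png

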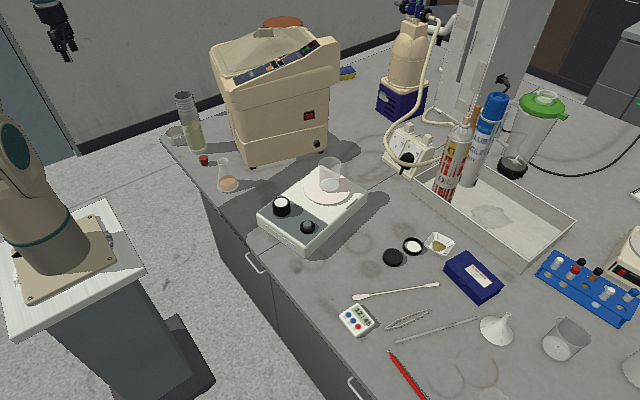

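The top view shows the knob's disc at about (302,236) and the button at about (334,231). In the scene view they are at (282,203) and (307,227). The tall cream machine at the left stands between the arm and the stirrer.

```bash
cat >h.py <<'E'
import numpy as np, cv2
from cell import ctrl
def ray(im,u,v,P=None):
    P=im["pose"] if P is None else P
    d=P[:3,:3]@np.array([(u-im["cx"])/im["fx"],-(v-im["cy"])/im["fy"],-1.])
    return P[:3,3],d
def onz(im,u,v,z,P=None):
    o,d=ray(im,u,v,P); return o+d*(z-o[2])/d[2]
def tri(r1,r2):
    (a,d),(b,e)=r1,r2
    t=np.linalg.lstsq(np.c_[d,-e],b-a,rcond=None)[0]
    p,q=a+d*t[0],b+e*t[1]; return (p+q)/2,np.linalg.norm(p-q)
E
python3 - <<'E'
from h import *
t=ctrl.get_image("top"); s=ctrl.get_image("scene")
np.set_printoptions(suppress=True,precision=1)
T=cv2.resize(t["pixels"][150:270,255:365],None,fx=5,fy=5,interpolation=cv2.INTER_CUBIC)
S=cv2.resize(s["pixels"][160:260,245:380],None,fx=5,fy=5,interpolation=cv2.INTER_CUBIC)
cv2.imwrite("pics/t1.png",T[:,:,::-1]);cv2.imwrite("pics/s1.png",S[:,:,::-1])
print("knob",tri(ray(t,302,236),ray(s,282,200)),onz(t,302,236,96),onz(s,282,200,96))
print("but",tri(ray(t,334,231),ray(s,307,225)),onz(t,334,231,75),onz(s,307,225,75))
for p in [(285,255),(347,246),(275,168),(333,158)]: print("stir corner",onz(t,*p,60))
for n,p in dict(m1=(185,222),m2=(80,190),m3=(240,95)).items(): print(n,onz(t,*p,250),onz(t,*p,0))
print("edge",onz(t,300,270,0))
E
```

```text
knob (array([ 497.4, -272. ,  106.7]), np.float64(5.8297734301210555)) [ 495.  -270.2   96. ] [ 505.3 -264.3   96. ]
but (array([ 511.7, -359.7,   79.2]), np.float64(2.0888559761726593)) [ 510.9 -359.3   75. ] [ 514.7 -357.3   75. ]
stir corner [ 441.  -222.7   60. ]
stir corner [ 469.5 -397.8   60. ]
stir corner [ 689.  -187.7   60. ]
stir corner [ 721.9 -354.2   60. ]
m1 [521.    3.4 250. ] [531.2  81.2   0. ]
m2 [591.9 253.7 250. ] [620.7 397.4   0. ]
m3 [ 832.3 -115.3  250. ] [924.4 -68.6   0. ]
edge [ 395.4 -264.6    0. ]
```

View pics/t1.png

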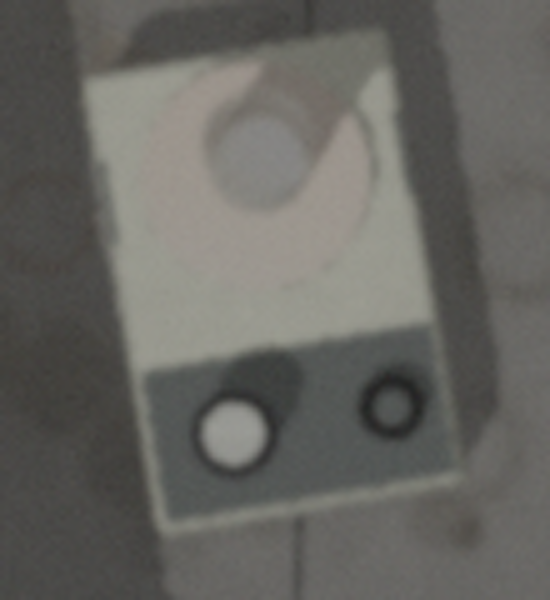

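View pics/s1.png

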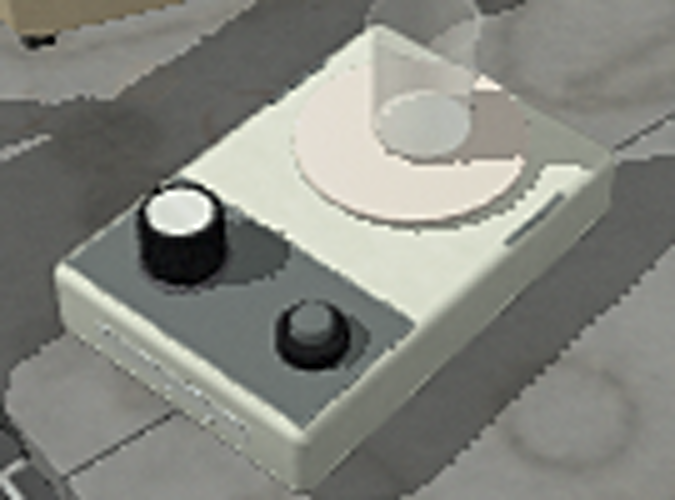

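```bash
R='python3 -m handwheel'
python3 -m handwheel '[[[0,0,0],[-0.0257,-0.0275,0],0],[[0,0,0],[-0.0257,-0.0275,0],0],[[0,0,0],[-0.0257,-0.0275,0],0],[[0,0,0],[-0.0257,-0.0275,0],0],[[0,0,0],[-0.0257,-0.0275,0],0]]'
python3 -m handwheel '[[[0,0,0],[-0.0257,-0.0275,0],0],[[0,0,0],[-0.0257,-0.0275,0],0],[[0,0,0],[-0.0257,-0.0275,0],0],[[0,0,0],[-0.0257,-0.0275,0],0],[[0,0,0],[-0.0257,-0.0275,0],0]]'
python3 -m handwheel '[[[0,0,0],[-0.0257,-0.0275,0],0],[[0,0,0],[0,0,0],0],[[0,0,0],[0,0,0],0]]'
python3 -c "from cell import ctrl;print(ctrl.read_state())"
```

```text
clock: 0.62
eef_pos: [328.9, 411.8, 231.2]
tool_rot: [-3.141, 0.0, 2.716]
force: [1.5, -0.4, 0.3]
width: 85.7
gripper_force: 0.0
clock: 1.03
eef_pos: [389.2, 233.6, 231.4]
tool_rot: [3.141, 0.0, 2.716]
force: [1.8, -0.4, -0.5]
width: 85.5
gripper_force: 0.0
clock: 1.28
eef_pos: [401.7, 197.5, 231.5]
tool_rot: [-3.141, 0.0, 2.71]
force: [-0.9, 0.8, -0.2]
width: 85.5
gripper_force: 0.0
{'clock': 1.2833, 'qpos': array([-0.57195114,  0.34384082,  0.06873979,  2.05649878, -0.03358757,
        0.74221914,  0.65689485]), 'qd': array([-0.05471623,  0.01105371, -0.05014729, -0.0197931 , -0.01282011,
       -0.00369438, -0.01062887]), 'tau': array([  1.93506829, -37.05355883,   2.12648883, -15.14689207,
         0.24282902,   0.07943846,   0.11703912]), 'eef_pos': array([401.72166476, 197.48950183, 231.45128156]), 'tool_rot': array([-3.14137536e+00,  4.06110116e-04,  2.71015873e+00]), 'force': array([-0.88990245,  0.79620383, -0.21181798]), 'torque': array([ 0.08867046, -0.0010233 ,  0.01332413]), 'gripper_force': 0.0, 'width': 85.46436160175325}
```

```bash
python3 -m handwheel '[[[0,0,0],[-0.0177,-0.031,0],0],[[0,0,0],[-0.0177,-0.031,0],0],[[0,0,0],[-0.0177,-0.031,0],0],[[0,0,0],[-0.0177,-0.031,0],0],[[0,0,0],[-0.0177,-0.031,0],0]]'
python3 -m handwheel '[[[0,0,0],[-0.0177,-0.031,0],0],[[0,0,0],[-0.0177,-0.031,0],0],[[0,0,0],[-0.0177,-0.031,0],0],[[0,0,0],[-0.0177,-0.031,0],0],[[0,0,0],[0,0,0],0]]'
python3 -m handwheel '[[[0,0,0],[-0.0243,-0.0217,0],0],[[0,0,0],[-0.0243,-0.0217,0],0],[[0,0,0],[-0.0243,-0.0217,0],0],[[0,0,0],[-0.0243,-0.0217,0],0],[[0,0,0],[-0.0243,-0.0217,0],0]]'
python3 -m handwheel '[[[0,0,7.1],[0,0,0],0],[[0,0,7.1],[0,0,0],0],[[0,0,7.1],[0,0,0],0],[[0,0,7.1],[0,0,0],0],[[0,0,7.1],[0,0,0],0]]'
python3 -m handwheel '[[[0,0,7.1],[0,0,0],0],[[0,0,7.1],[0,0,0],0],[[0,0,7.1],[0,0,0],0],[[0,0,7.1],[0,0,0],0],[[0,0,7.1],[0,0,0],0]]'
python3 -m handwheel '[[[0,0,7.1],[0,0,0],0],[[0,0,7.1],[0,0,0],0],[[0,0,7.1],[0,0,0],0],[[0,0,0],[0,0,0],0],[[0,0,0],[0,0,0],0]]'
python3 - <<'E'
from h import *
from scipy.spatial.transform import Rotation as R
s=ctrl.read_state(); print(s["qpos"],s["eef_pos"],s["tool_rot"])
im=ctrl.get_image("wrist"); print({k:im[k] for k in im if k!="pixels"})
cv2.imwrite("pics/w1.png",im["pixels"][:,:,::-1])
E
```

```text
clock: 1.7
eef_pos: [417.7, 22.4, 231.4]
tool_rot: [3.141, 0.0, 2.719]
force: [0.8, 0.3, 0.3]
width: 85.4
gripper_force: 0.0
clock: 2.12
eef_pos: [432.0, -126.3, 231.6]
tool_rot: [-3.139, 0.004, 2.708]
force: [0.5, -0.2, 0.1]
width: 85.5
gripper_force: 0.0
clock: 2.53
eef_pos: [498.5, -268.5, 231.1]
tool_rot: [3.14, -0.0, 2.719]
force: [0.3, 1.1, -0.1]
width: 85.2
gripper_force: 0.0
clock: 2.95
eef_pos: [498.0, -267.0, 230.9]
tool_rot: [3.141, -0.001, 2.093]
force: [0.3, -0.1, -0.4]
width: 85.2
gripper_force: 0.0
clock: 3.37
eef_pos: [498.1, -266.9, 231.0]
tool_rot: [3.141, -0.001, 1.474]
force: [0.5, 0.4, -0.0]
width: 85.6
gripper_force: 0.0
clock: 3.78
eef_pos: [497.7, -267.4, 230.9]
tool_rot: [-3.141, -0.0, 1.111]
force: [-0.3, 0.0, -0.8]
width: 85.7
gripper_force: 0.0
[ 0.05497056  0.57320227  0.61066198  1.77088209 -0.40020481  0.92491382
  0.37623747] [ 497.65642537 -267.35542338  230.87089746] [-3.14097578e+00 -2.41271056e-04  1.11094768e+00]
{'fx': 333.923824459596, 'fy': 333.923824459596, 'cx': 319.88887224561745, 'cy': 198.53969472638073, 'T_tool_cam': array([[ 4.61126105e-04,  9.52719206e-01,  3.03851775e-01,
         7.65614513e+01],
       [ 9.99999890e-01, -4.11542313e-04, -2.27221936e-04,
         1.50056237e+00],
       [-9.14308407e-05,  3.03851846e-01, -9.52719291e-01,
        -1.40452905e+02],
       [ 0.00000000e+00,  0.00000000e+00,  0.00000000e+00,
         1.00000000e+00]])}
```

View pics/w1.png

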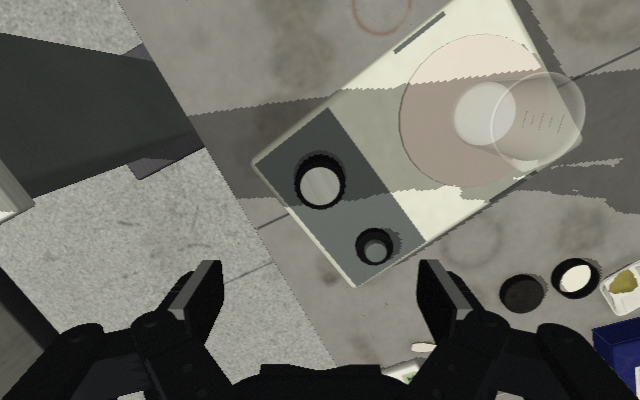

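The wrist view shows the knob's metal disc at (322,187) and the button at (375,251). I'll measure both from this view.

```bash
cat >>h.py <<'E'
from scipy.spatial.transform import Rotation as R
def wristpose(s,im):
    T=np.eye(4);T[:3,:3]=R.from_euler("xyz",s["tool_rot"]).as_matrix();T[:3,3]=s["eef_pos"]
    return T,T@im["T_tool_cam"]
def blob(im,u,v,lo,hi,r=35):
    g=cv2.cvtColor(im["pixels"],cv2.COLOR_RGB2GRAY)
    m=cv2.inRange(g,lo,hi); n,l,st,c=cv2.connectedComponentsWithStats(m,connectivity=4)
    k=l[v,u]; return c[k],st[k],g[v,u]
E
python3 - <<'E'
from h import *
np.set_printoptions(suppress=True,precision=1)
s=ctrl.read_state(); im=ctrl.get_image("wrist"); T,P=wristpose(s,im)
c,st,g=blob(im,322,187,130,255); b,sb,gb=blob(im,375,251,60,200)
print(c,st,g,b,sb,gb)
t=ctrl.get_image("scene")
K=onz(im,*c,96,P); B=onz(im,*b,78,P)
print("K",K,"B",B,np.linalg.norm(K[:2]-B[:2]))
print("tri",tri(ray(im,*c,P),ray(t,282,202.4)),tri(ray(im,*b,P),ray(t,307.8,223.4)))
print("K in tool",np.linalg.inv(T)@np.r_[K,1],"B",np.linalg.inv(T)@np.r_[B,1])
E
```

```text
[319.7 185.2] [ 301  167   38   37 1102] 150 [375.  251.2] [365 242  22  20 348] 105
K [ 499.  -267.7   96. ] B [ 515.4 -355.5   78. ] 89.33470661006481
tri (array([ 500.1, -268.9,   94. ]), np.float64(3.1109420922065936)) (array([ 516.6, -356.1,   78.1]), np.float64(2.6553211453773318))
K in tool [  0.7   1.4 135.    1. ] B [-70.6  55.1 152.9   1. ]
```

```bash
python3 -m handwheel '[[[0,0,0],[0.0005,0.001,0.04],0],[[0,0,0],[0,0,0.04],0],[[0,0,0],[0,0,0.03],0],[[0,0,0],[0,0,0],0]]'
python3 -m handwheel '[[[0,0,0],[0,0,0.02],0],[[0,0,0],[0,0,0.02],0],[[0,0,0],[0,0,0.016],0],[[0,0,0],[0,0,0],0],[[0,0,0],[0,0,0],0]]'
python3 - <<'E'
from h import *
print(ctrl.read_state())
im=ctrl.get_image("wrist");cv2.imwrite("pics/w2.png",im["pixels"][:,:,::-1])
E
```

```text
clock: 4.27
eef_pos: [494.5, -266.3, 116.2]
tool_rot: [-3.131, -0.001, 1.106]
force: [-0.5, 0.6, 0.1]
width: 85.2
gripper_force: 0.0
clock: 4.68
eef_pos: [498.2, -269.6, 66.3]
tool_rot: [3.141, -0.0, 1.105]
force: [0.6, -0.1, 0.5]
width: 85.4
gripper_force: 0.0
{'clock': 4.6833, 'qpos': array([ 0.17246629,  0.78980896,  0.43801109,  1.89395535, -0.57738209,
        0.58510681,  0.52267945]), 'qd': array([-0.00692092, -0.02274275,  0.01641799, -0.01012865, -0.00070396,
       -0.00419136, -0.00261733]), 'tau': array([ 5.21019057e-03, -5.15897691e+01,  6.92384362e+00, -1.02289063e+01,
       -2.19515583e-02,  1.11390220e-02,  2.63456523e-02]), 'eef_pos': array([ 498.15749045, -269.57431582,   66.29427137]), 'tool_rot': array([ 3.14101631e+00, -2.21745828e-04,  1.10519576e+00]), 'force': array([ 0.56598935, -0.06845317,  0.51818098]), 'torque': array([0.03701851, 0.04016522, 0.03666231]), 'gripper_force': 0.0, 'width': 85.37380763942396}
```

View pics/w2.png

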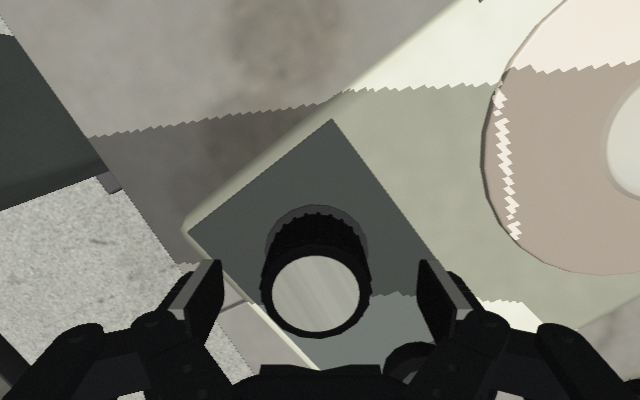

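The knob (disc at (317,293)) is centred between the fingers, so I'll close.

```bash
python3 - <<'E'
from h import *
s=ctrl.read_state(); im=ctrl.get_image("wrist"); T,P=wristpose(s,im)
c,st,g=blob(im,317,293,120,255);K=onz(im,*c,96,P);print(c,K,np.linalg.inv(T)@np.r_[K,1])
E
python3 -m handwheel '[[[0,0,0],[0,0,0],1],[[0,0,0],[0,0,0],1],[[0,0,0],[0,0,0],1],[[0,0,0],[0,0,0],1],[[0,0,0],[0,0,0],1]]'
python3 -m handwheel '[[[0,0,0],[0,0,0],1],[[0,0,0],[0,0,0],1],[[0,0,0],[0,0,0],1],[[0,0,0],[0,0,0],1],[[0,0,0],[0,0,0],1]]'
cat >st.py <<'E'
import sys
from cell import ctrl
import numpy as np
s=ctrl.read_state()
print("t %.2f yaw %.1f Tz %.3f tau7 %.3f F %s T %s w %.1f g %.0f j7 %.2f"%(s["clock"],np.degrees(s["tool_rot"][2]),s["torque"][2],s["tau"][6],s["force"].round(1),s["torque"].round(2),s["width"],s["gripper_force"],s["qpos"][6]))
lim=float(sys.argv[1]) if len(sys.argv)>1 else 9
sys.exit(abs(s["torque"][2])>lim)
E
python3 st.py
```

```text
[313.82034759 292.24995118] [ 499.32294127 -266.67511247   96.        ] [  3.25429118  -0.78745986 -29.11121099   1.        ]
clock: 5.2
eef_pos: [496.8, -268.5, 66.3]
tool_rot: [-3.14, -0.001, 1.105]
force: [-3.7, 2.1, 10.4]
width: 42.5
gripper_force: 59.9
clock: 5.62
eef_pos: [496.8, -268.5, 66.3]
tool_rot: [-3.14, -0.001, 1.105]
force: [-3.8, 2.1, 10.0]
width: 41.9
gripper_force: 59.9
t 5.62 yaw 63.3 Tz 0.060 tau7 -0.029 F [-3.8  2.1 10. ] T [0.51 0.82 0.06] w 41.9 g 60 j7 0.52False
```

```bash
python3 -m handwheel '[[[0,0,0],[0,0,-0.001],0.3],[[0,0,0],[0,0,0],0.3],[[0,0,0],[0.002,0.0005,0],0.3],[[0,0,0],[0,0,0],0.3],[[0,0,0],[0,0,0],0.3]]'
python3 - <<'E'
from h import *
import time
for i in range(3):
    s=ctrl.read_state(); im=ctrl.get_image("wrist"); T,P=wristpose(s,im)
    c,st,g=blob(im,317,293,120,255);K=onz(im,*c,96,P);print(s["eef_pos"],s["force"],s["width"],c,K,np.linalg.inv(T)@np.r_[K,1])
E
python3 -m handwheel '[[[0,0,0],[0,0,0],1],[[0,0,0],[0,0,0],1],[[0,0,0],[0,0,0],1],[[0,0,0],[0,0,0],1],[[0,0,0],[0,0,0],1]]'
python3 st.py
```

```text
clock: 6.03
eef_pos: [499.3, -267.4, 66.2]
tool_rot: [3.142, -0.0, 1.105]
force: [0.5, 0.1, -1.0]
width: 60.0
gripper_force: 0.0
[ 499.3307478  -267.41548911   66.15097456] [ 0.53582931  0.13736756 -0.97972658] 60.005468526643625 [314.98351325 299.08518155] [ 499.34694126 -266.63415807   96.        ] [  0.70714824  -0.3362297  -29.84898577   1.        ]
[ 499.23152123 -267.51991253   66.15461687] [ 0.93558733  0.40677866 -0.281596  ] 60.35422235227001 [315.13885076 298.78682095] [ 499.36382446 -266.64593264   96.        ] [  0.83835223  -0.27564266 -29.84542554   1.        ]
[ 499.12699346 -267.56178044   66.1541118 ] [-0.30604713  0.98492401 -0.04127567] 59.398608445845014 [315.26664049 298.56646377] [ 499.3507761 -266.6223349   96.       ] [  0.93733698  -0.22585991 -29.84593885   1.        ]
clock: 6.6
eef_pos: [497.6, -266.8, 66.6]
tool_rot: [-3.139, -0.001, 1.105]
force: [-3.6, 1.5, 6.8]
width: 42.3
gripper_force: 60.3
t 6.60 yaw 63.3 Tz 0.074 tau7 -0.017 F [-3.6  1.5  6.8] T [0.49 0.81 0.07] w 42.3 g 60 j7 0.52False
```

```bash
python3 -m handwheel '[[[0,0,0],[0,-0.0015,0],1],[[0,0,0],[0,0,0],1]]' >/dev/null; python3 st.py
python3 -m handwheel '[[[0,0,-5],[0,0,0],1],[[0,0,0],[0,0,0],1]]'>/dev/null; python3 st.py
python3 -m handwheel '[[[0,0,-5],[0,0,0],1],[[0,0,0],[0,0,0],1]]'>/dev/null; python3 st.py
python3 -m handwheel '[[[0,0,-5],[0,0,0],1],[[0,0,0],[0,0,0],1]]'>/dev/null; python3 st.py
python3 -m handwheel '[[[0,0,-5],[0,0,0],1],[[0,0,0],[0,0,0],1]]'>/dev/null; python3 st.py
python3 -m handwheel '[[[0,0,-5],[0,0,0],1],[[0,0,0],[0,0,0],1]]'>/dev/null; python3 st.py
python3 -m handwheel '[[[0,0,-5],[0,0,0],1],[[0,0,0],[0,0,0],1]]'>/dev/null; python3 st.py
python3 -m handwheel '[[[0,0,-5],[0,0,0],1],[[0,0,0],[0,0,0],1]]'>/dev/null; python3 st.py
```

```text
t 6.77 yaw 63.3 Tz 0.039 tau7 0.009 F [-0.9  1.5  5.9] T [0.26 0.33 0.04] w 42.2 g 61 j7 0.52
t 6.93 yaw 68.4 Tz -0.160 tau7 0.690 F [-1.1  0.7  6.1] T [ 0.32  0.43 -0.16] w 42.4 g 61 j7 0.58
t 7.10 yaw 73.4 Tz -0.057 tau7 0.509 F [-1.5  0.4  6.6] T [ 0.28  0.55 -0.06] w 42.8 g 61 j7 0.64
t 7.27 yaw 78.4 Tz 0.082 tau7 0.384 F [-1.5  0.6  6.1] T [0.24 0.54 0.08] w 42.2 g 61 j7 0.70
t 7.43 yaw 83.5 Tz 0.246 tau7 0.230 F [-1.2  0.4  6.3] T [0.27 0.5  0.25] w 42.4 g 61 j7 0.77
t 7.60 yaw 88.4 Tz 0.002 tau7 0.495 F [-2.1  0.8  6.3] T [0.2  0.41 0.  ] w 42.7 g 61 j7 0.82
t 7.77 yaw 93.4 Tz -0.124 tau7 0.608 F [-1.2  1.4  6.4] T [ 0.17  0.4  -0.12] w 42.7 g 61 j7 0.88
t 7.93 yaw 98.4 Tz -0.056 tau7 0.486 F [-0.3  1.5  5.5] T [ 0.21  0.49 -0.06] w 42.3 g 61 j7 0.94False
False
False
False
False
False
False
False
```

```bash
sed -i 's/sys.exit(abs/print(s["qpos"].round(2));sys.exit(abs/;s/>lim)/>lim or None)/' st.py
python3 -m handwheel '[[[0,0,-5],[0,0,0],1],[[0,0,0],[0,0,0],1]]'>/dev/null; python3 st.py 0.32 &&
python3 -m handwheel '[[[0,0,-5],[0,0,0],1],[[0,0,0],[0,0,0],1]]'>/dev/null; python3 st.py 0.32 &&
python3 -m handwheel '[[[0,0,-5],[0,0,0],1],[[0,0,0],[0,0,0],1]]'>/dev/null; python3 st.py 0.32 &&
python3 -m handwheel '[[[0,0,-5],[0,0,0],1],[[0,0,0],[0,0,0],1]]'>/dev/null; python3 st.py 0.32
```

```text
t 8.10 yaw 103.4 Tz 0.051 tau7 0.357 F [-1.6 -0.   5.9] T [0.2  0.48 0.05] w 42.1 g 61 j7 1.00
[ 0.28  0.76  0.25  1.89 -0.35  0.53  1.  ]
t 8.27 yaw 108.5 Tz 0.253 tau7 0.214 F [-1.5  1.1  6.2] T [0.16 0.46 0.25] w 42.2 g 61 j7 1.06
[ 0.3   0.75  0.23  1.89 -0.32  0.53  1.06]
t 8.43 yaw 113.4 Tz 0.075 tau7 0.485 F [-1.7  0.3  6. ] T [0.22 0.37 0.08] w 42.3 g 61 j7 1.12
[ 0.31  0.75  0.21  1.89 -0.29  0.53  1.12]
t 8.60 yaw 118.4 Tz -0.172 tau7 0.602 F [-1.   0.8  6.3] T [ 0.18  0.38 -0.17] w 42.3 g 61 j7 1.18
[ 0.32  0.75  0.19  1.89 -0.26  0.52  1.18]
```

```bash
python3 -m handwheel '[[[0,0,-5],[0,0,0],1],[[0,0,0],[0,0,0],1]]'>/dev/null; python3 st.py 0.32 &&
python3 -m handwheel '[[[0,0,-5],[0,0,0],1],[[0,0,0],[0,0,0],1]]'>/dev/null && python3 st.py 0.32 &&
python3 -m handwheel '[[[0,0,-5],[0,0,0],1],[[0,0,0],[0,0,0],1]]'>/dev/null && python3 st.py 0.32 &&
python3 -m handwheel '[[[0,0,-5],[0,0,0],1],[[0,0,0],[0,0,0],1]]'>/dev/null && python3 st.py 0.32 &&
python3 -m handwheel '[[[0,0,-5],[0,0,0],1],[[0,0,0],[0,0,0],1]]'>/dev/null && python3 st.py 0.32
```

```text
t 8.77 yaw 123.4 Tz 0.011 tau7 0.486 F [-0.9  1.2  6.9] T [0.15 0.37 0.01] w 42.3 g 61 j7 1.24
[ 0.34  0.75  0.16  1.89 -0.22  0.52  1.24]
t 8.93 yaw 128.4 Tz 0.125 tau7 0.347 F [-0.4  1.8  6. ] T [0.15 0.36 0.13] w 42.4 g 61 j7 1.29
[ 0.35  0.75  0.14  1.89 -0.19  0.52  1.29]
t 9.10 yaw 133.5 Tz 0.351 tau7 0.137 F [-0.6  0.7  6. ] T [0.17 0.4  0.35] w 42.5 g 61 j7 1.35
[ 0.37  0.74  0.12  1.89 -0.16  0.52  1.35]True
```

```bash
python3 -m handwheel '[[[0,0,-5],[0,0,0],1],[[0,0,0],[0,0,0],1]]'>/dev/null; python3 st.py 0.32 &&
python3 -m handwheel '[[[0,0,-5],[0,0,0],1],[[0,0,0],[0,0,0],1]]'>/dev/null && python3 st.py 0.32
```

```text
t 9.27 yaw 138.4 Tz 0.047 tau7 0.482 F [-0.9  1.8  5.4] T [0.25 0.27 0.05] w 42.3 g 61 j7 1.41
[ 0.38  0.74  0.09  1.89 -0.13  0.51  1.41]
t 9.43 yaw 143.4 Tz -0.178 tau7 0.612 F [-0.8  1.3  5.2] T [ 0.2   0.35 -0.18] w 42.3 g 61 j7 1.47
[ 0.4   0.74  0.07  1.89 -0.1   0.51  1.47]
```

Another tooth, so this isn't the stop. Next rest is at about yaw 163.4.

```bash
python3 -m handwheel '[[[0,0,-5],[0,0,0],1],[[0,0,0],[0,0,0],1]]'>/dev/null; python3 st.py 0.4 &&
python3 -m handwheel '[[[0,0,-5],[0,0,0],1],[[0,0,0],[0,0,0],1]]'>/dev/null && python3 st.py 0.4 &&
python3 -m handwheel '[[[0,0,-5],[0,0,0],1],[[0,0,0],[0,0,0],1]]'>/dev/null && python3 st.py 0.4 &&
python3 -m handwheel '[[[0,0,-5],[0,0,0],1],[[0,0,0],[0,0,0],1]]'>/dev/null && python3 st.py 0.4 &&
python3 -m handwheel '[[[0,0,-5],[0,0,0],1],[[0,0,0],[0,0,0],1]]'>/dev/null && python3 st.py 0.4
```

```text
t 9.60 yaw 148.4 Tz -0.086 tau7 0.493 F [-1.   1.3  5.8] T [ 0.14  0.27 -0.09] w 42.3 g 61 j7 1.53
[ 0.41  0.74  0.05  1.89 -0.07  0.51  1.53]
t 9.77 yaw 153.4 Tz 0.146 tau7 0.293 F [-0.5  0.9  5.3] T [0.17 0.3  0.15] w 42.2 g 61 j7 1.58
[ 0.43  0.74  0.03  1.89 -0.04  0.51  1.58]
t 9.93 yaw 158.5 Tz 0.247 tau7 0.205 F [-1.   1.1  5.5] T [0.22 0.24 0.25] w 42.2 g 61 j7 1.64
[ 0.44  0.74  0.    1.89 -0.01  0.51  1.64]
t 10.10 yaw 163.4 Tz -0.014 tau7 0.482 F [-0.1  0.7  5.6] T [ 0.21  0.21 -0.01] w 42.0 g 61 j7 1.70
[ 0.45  0.74 -0.02  1.89  0.03  0.51  1.7 ]
t 10.27 yaw 168.3 Tz -0.400 tau7 0.930 F [-0.6  1.7  5.7] T [ 0.34  0.18 -0.4 ] w 41.8 g 61 j7 1.76
[ 0.47  0.74 -0.04  1.89  0.06  0.51  1.76]
```

The stop is felt at yaw 168.3 (−0.4 N m against −0.17 at a tooth), so the end position is at 163.4. I'll ease back to it, hold, then turn 100° clockwise.

```bash
python3 -m handwheel '[[[0,0,0],[0,0,0],1],[[0,0,0],[0,0,0],1]]'>/dev/null; python3 st.py
python3 -m handwheel '[[[0,0,5],[0,0,0],1],[[0,0,0],[0,0,0],1],[[0,0,0],[0,0,0],1],[[0,0,0],[0,0,0],1],[[0,0,0],[0,0,0],1]]'>/dev/null; python3 st.py
python3 -m handwheel '[[[0,0,5],[0,0,0],1],[[0,0,0],[0,0,0],1],[[0,0,5],[0,0,0],1],[[0,0,0],[0,0,0],1]]'>/dev/null; python3 st.py
python3 -m handwheel '[[[0,0,5],[0,0,0],1],[[0,0,5],[0,0,0],1],[[0,0,0],[0,0,0],1]]'>/dev/null; python3 st.py
python3 -m handwheel '[[[0,0,5],[0,0,0],1],[[0,0,0],[0,0,0],1]]'>/dev/null; python3 st.py
python3 -m handwheel '[[[0,0,5],[0,0,0],1],[[0,0,0],[0,0,0],1]]'>/dev/null; python3 st.py
```

```text
t 10.43 yaw 168.1 Tz -0.491 tau7 0.533 F [0.5 2.2 5.3] T [ 0.33  0.23 -0.49] w 42.5 g 61 j7 1.75
[ 0.47  0.74 -0.04  1.89  0.05  0.51  1.75]
t 10.85 yaw 163.2 Tz -0.057 tau7 0.009 F [-0.8  2.4  5.1] T [ 0.26  0.24 -0.06] w 42.1 g 61 j7 1.70
[ 0.45  0.74 -0.02  1.89  0.02  0.51  1.7 ]
t 11.18 yaw 153.0 Tz 0.030 tau7 -0.450 F [-0.8  1.6  6.1] T [0.12 0.33 0.03] w 42.2 g 61 j7 1.58
[ 0.42  0.74  0.03  1.89 -0.04  0.51  1.58]
t 11.43 yaw 142.9 Tz -0.248 tau7 -0.236 F [-1.4  1.1  5.7] T [ 0.1   0.33 -0.25] w 42.3 g 61 j7 1.46
[ 0.39  0.74  0.07  1.89 -0.1   0.51  1.46]
t 11.60 yaw 138.0 Tz 0.042 tau7 -0.492 F [-1.2  1.4  5.2] T [0.1  0.27 0.04] w 42.1 g 61 j7 1.41
[ 0.38  0.74  0.1   1.89 -0.13  0.51  1.41]
t 11.77 yaw 133.0 Tz 0.141 tau7 -0.598 F [-1.2  1.1  5.4] T [0.12 0.42 0.14] w 42.2 g 61 j7 1.35
[ 0.37  0.74  0.12  1.89 -0.16  0.52  1.35]
```

```bash
python3 -m handwheel '[[[0,0,5],[0,0,0],1],[[0,0,5],[0,0,0],1],[[0,0,5],[0,0,0],1],[[0,0,0],[0,0,0],1]]'>/dev/null; python3 st.py
python3 -m handwheel '[[[0,0,5],[0,0,0],1],[[0,0,0],[0,0,0],1]]'>/dev/null; python3 st.py
python3 -m handwheel '[[[0,0,5],[0,0,0],1],[[0,0,5],[0,0,0],1],[[0,0,5],[0,0,0],1],[[0,0,5],[0,0,0],1],[[0,0,0],[0,0,0],1]]'>/dev/null; python3 st.py
python3 -m handwheel '[[[0,0,5],[0,0,0],1],[[0,0,0],[0,0,0],1]]'>/dev/null; python3 st.py
python3 -m handwheel '[[[0,0,5],[0,0,0],1],[[0,0,5],[0,0,0],1],[[0,0,5],[0,0,0],1],[[0,0,0],[0,0,0],1]]'>/dev/null; python3 st.py
python3 -m handwheel '[[[0,0,5],[0,0,0],1],[[0,0,0],[0,0,0],1]]'>/dev/null; python3 st.py
python3 -m handwheel '[[[0,0,5],[0,0,0],1],[[0,0,0],[0,0,0],1],[[0,0,0],[0,0,0],1],[[0,0,0],[0,0,0],1]]'>/dev/null; python3 st.py
```

```text
t 12.10 yaw 117.9 Tz -0.260 tau7 -0.251 F [-0.6  1.5  5.7] T [ 0.16  0.48 -0.26] w 42.2 g 61 j7 1.17
[ 0.32  0.75  0.19  1.89 -0.26  0.52  1.17]
t 12.27 yaw 113.0 Tz 0.020 tau7 -0.497 F [-0.4  1.7  5.8] T [0.11 0.38 0.02] w 42.1 g 61 j7 1.12
[ 0.31  0.75  0.21  1.89 -0.29  0.53  1.12]
t 12.68 yaw 92.9 Tz -0.216 tau7 -0.265 F [-1.   1.4  6.9] T [ 0.18  0.48 -0.22] w 42.5 g 61 j7 0.88
[ 0.25  0.76  0.3   1.9  -0.41  0.54  0.88]
t 12.85 yaw 88.0 Tz 0.006 tau7 -0.508 F [-1.3  1.5  6.8] T [0.23 0.43 0.01] w 42.4 g 61 j7 0.82
[ 0.24  0.77  0.33  1.9  -0.44  0.55  0.82]
t 13.18 yaw 73.0 Tz -0.058 tau7 -0.436 F [-2.1  0.9  6.4] T [ 0.28  0.53 -0.06] w 42.1 g 61 j7 0.64
[ 0.19  0.78  0.4   1.9  -0.53  0.57  0.64]
t 13.35 yaw 68.0 Tz -0.220 tau7 -0.215 F [-1.4  0.9  7.1] T [ 0.28  0.54 -0.22] w 42.5 g 61 j7 0.58
[ 0.18  0.78  0.42  1.9  -0.55  0.58  0.58]
t 13.68 yaw 63.2 Tz 0.011 tau7 -0.001 F [-2.7  1.2  6.2] T [0.3  0.44 0.01] w 42.0 g 61 j7 0.52
[ 0.17  0.79  0.44  1.9  -0.58  0.58  0.52]
```

Four clicks passed, and the knob is at rest at yaw 63.2. I'll let go, rise, shut the fingers and look at the button again.

```bash
python3 -m handwheel '[[[0,0,0],[0,0,0],0],[[0,0,0],[0,0,0],0],[[0,0,0],[0,0,0],0],[[0,0,0],[0,0,0],0],[[0,0,0],[0,0,0],0]]'
python3 -m handwheel '[[[0,0,0],[0,0,-0.02],0],[[0,0,0],[0,0,-0.035],0],[[0,0,0],[0,0,-0.035],0],[[0,0,0],[0,0,-0.03],0],[[0,0,0],[0,0,0],0]]'
python3 -m handwheel '[[[0,0,0],[-0.035,0.027,0],1],[[0,0,0],[-0.035,0.027,0],1],[[0,0,0],[0,0,0],1],[[0,0,0],[0,0,0],1],[[0,0,0],[0,0,0],1]]'
python3 -m handwheel '[[[0,0,0],[0,0,0],1],[[0,0,0],[0,0,0],1],[[0,0,0],[0,0,0],1]]'
python3 - <<'E'
from h import *
s=ctrl.read_state(); im=ctrl.get_image("wrist"); print(s["eef_pos"],s["width"],s["force"])
cv2.imwrite("pics/w3.png",im["pixels"][:,:,::-1])
E
```

```text
clock: 14.1
eef_pos: [497.8, -267.0, 66.2]
tool_rot: [3.142, 0.0, 1.105]
force: [0.2, -0.0, 0.1]
width: 85.5
gripper_force: 0.0
clock: 14.52
eef_pos: [500.6, -269.6, 191.9]
tool_rot: [3.131, 0.0, 1.104]
force: [0.4, -0.5, -0.1]
width: 85.2
gripper_force: 0.0
clock: 14.93
eef_pos: [513.0, -348.4, 185.5]
tool_rot: [-3.14, -0.001, 1.104]
force: [-0.1, -0.4, -0.9]
width: 25.7
gripper_force: 0.0
clock: 15.18
eef_pos: [513.8, -347.5, 186.2]
tool_rot: [-3.141, -0.001, 1.106]
force: [-0.5, 0.1, 0.2]
width: -0.1
gripper_force: 0.0
[ 513.84484814 -347.45922798  186.17331144] -0.07241162023401325 [-0.49218752  0.14238795  0.18077647]
```

View pics/w3.png

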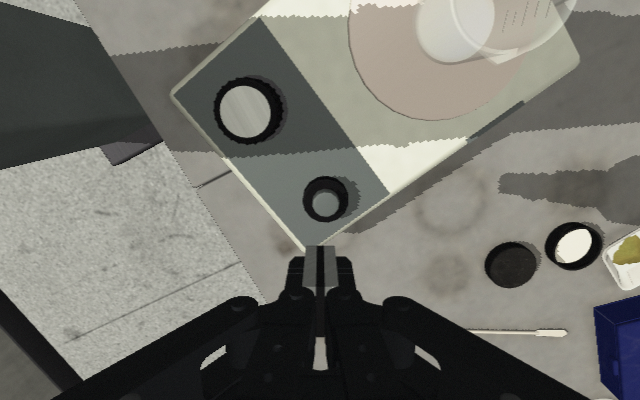

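The fingers are shut and the button top shows at about (325,204). I'll work out the offset.

```bash
python3 - <<'E'
from h import *
for i in range(2):
    s=ctrl.read_state(); im=ctrl.get_image("wrist"); T,P=wristpose(s,im)
    b,sb,g=blob(im,325,204,70,200); B=onz(im,*b,78,P); print(b,sb,B,np.linalg.inv(T)@np.r_[B,1])
E
```

```text
[324.73025048 203.34682081] [312 192  27  24 519] [ 515.6420046  -356.03918822   78.        ] [ -6.71267782   5.36899968 108.25222347   1.        ]
[324.61996161 203.05950096] [312 191  27  25 521] [ 515.64633203 -356.05743694   78.        ] [ -6.49894289   5.28232438 108.32686985   1.        ]
```

```bash
python3 -m handwheel '[[[0,0,0],[-0.0065,0.005,0],1],[[0,0,0],[0,0,0.04],1],[[0,0,0],[0,0,0.04],1],[[0,0,0],[0,0,0.018],1],[[0,0,0],[0,0,0],1]]'
python3 -m handwheel '[[[0,0,0],[0,0,0.002],1],[[0,0,0],[0,0,0],1]]' | sed -n 2,4p
python3 -m handwheel '[[[0,0,0],[0,0,0.002],1],[[0,0,0],[0,0,0],1]]' | sed -n 2,4p
python3 -m handwheel '[[[0,0,0],[0,0,0.002],1],[[0,0,0],[0,0,0],1]]' | sed -n 2,4p
python3 -m handwheel '[[[0,0,0],[0,0,0.002],1],[[0,0,0],[0,0,0],1]]' | sed -n 2,4p
```

```text
clock: 15.75
eef_pos: [512.6, -355.0, 83.7]
tool_rot: [-3.133, -0.001, 1.105]
force: [0.4, 0.3, 0.2]
width: 0.3
gripper_force: 0.0
eef_pos: [515.8, -358.1, 87.5]
tool_rot: [3.139, 0.001, 1.105]
force: [0.8, -0.8, 0.3]
eef_pos: [516.0, -357.6, 85.8]
tool_rot: [3.139, 0.0, 1.105]
force: [-0.0, 0.6, -0.5]
eef_pos: [515.5, -356.9, 82.9]
tool_rot: [3.141, -0.0, 1.105]
force: [-0.1, -0.1, -0.5]
eef_pos: [515.5, -356.9, 80.5]
tool_rot: [3.141, 0.0, 1.105]
force: [0.2, -0.6, 2.3]
```

```bash
python3 -m handwheel '[[[0,0,0],[0,0,0.002],1],[[0,0,0],[0,0,0],1]]' | sed -n '2p;4p'
python3 -m handwheel '[[[0,0,0],[0,0,0.0015],1],[[0,0,0],[0,0,0],1]]' | sed -n '2p;4p'
python3 -m handwheel '[[[0,0,0],[0,0,0.001],1],[[0,0,0],[0,0,0],1]]' | sed -n '2p;4p'
```

```text
eef_pos: [515.5, -357.0, 78.4]
force: [0.4, 0.8, 2.7]
eef_pos: [515.5, -357.0, 76.9]
force: [0.5, -0.2, 4.1]
eef_pos: [515.5, -357.0, 76.2]
force: [1.1, 0.6, 5.9]
```

```bash
python3 -m handwheel '[[[0,0,0],[0,0,0.001],1],[[0,0,0],[0,0,0],1],[[0,0,0],[0,0,0],1]]' | sed -n '2p;4p'
python3 -m handwheel '[[[0,0,0],[0,0,0.001],1],[[0,0,0],[0,0,0],1],[[0,0,0],[0,0,0],1]]' | sed -n '2p;4p'
```

```text
eef_pos: [515.5, -357.0, 76.0]
force: [-0.8, 1.2, 10.8]
eef_pos: [515.6, -357.1, 75.9]
force: [-2.4, 2.8, 18.6]
```

The button has bottomed: the force rose to 5 N over about 5 mm, then met a hard stop. I'll retract and check.

```bash
python3 -m handwheel '[[[0,0,0],[0,0,-0.01],1],[[0,0,0],[0,0,-0.04],1],[[0,0,0],[0,0,-0.04],1],[[0,0,0],[0,0,-0.03],1],[[0,0,0],[0,0,0],1]]'
python3 -m handwheel '[[[0,0,0],[0,0,0],1],[[0,0,0],[0,0,0],1],[[0,0,0],[0,0,0],1]]' >/dev/null
python3 - <<'E'
from h import *
s=ctrl.read_state(); im=ctrl.get_image("wrist"); print(s["eef_pos"],s["force"])
cv2.imwrite("pics/w4.png",im["pixels"][:,:,::-1])
E
```

```text
clock: 17.83
eef_pos: [517.2, -359.8, 199.9]
tool_rot: [3.132, 0.002, 1.104]
force: [-1.1, -1.5, 0.8]
width: -0.2
gripper_force: 0.0
[ 514.21400222 -355.66951585  191.92840445] [-0.13188724  0.49848095 -0.40658992]
```

View pics/w4.png

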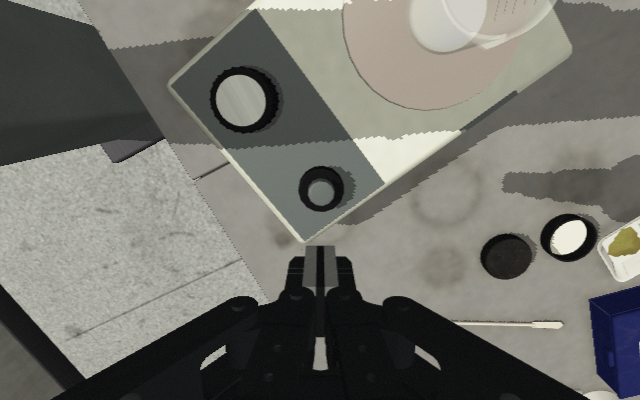

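The button at (320,190) is out again, the beaker hasn't moved and the robot is clear.

```bash
python3 -c "from cell import ctrl;print(ctrl.finish_job())"
```

```text
the job is handed in; nothing more can be done
None
```

I turned the knob back to its end stop, then four felt clicks clockwise, pushed the start button fully in and let it spring back out, and handed the job in; no verdict came back.

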